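# Put the loose microscope parts back in their caddy

### The job

Put the microscope's loose parts away in the white-welled caddy: the tapered objective in the small round well, the black eyepiece in the large round well, the dropper bottle with the pointed nozzle in the square well and the slide box in the long well, each sitting flat on the bottom of its well, the same way up as it stands now. Keep the dropper bottle upright all the way. Leave the steel balance weight and the flat-capped sample bottle where they are.

Things in the scene. Friction and masses are not known exactly. Their poses are not given: they have to be found in the camera images.
- objective: Loose microscope objective standing nose up on the bench: steel, thread 22 mm across from 0 to 5 mm, round barrel 30 mm across from 5 to 40 mm high with a dark band, then a cone down to 12 mm and a 9 mm tip, 60 mm high in all, about 120 g. Origin: centre of its underside; z up. Nothing else stands within 25 mm of its sides at the start, and nothing in reach is taller than 90 mm. 
- eyepiece: Loose black microscope eyepiece standing on its wide end: wide part 42 mm across from 0 to 22 mm high, narrower tube 30 mm across from 22 to 50 mm high, about 80 g. Origin: centre of its underside; z up. Nothing else stands within 25 mm of its sides at the start, and nothing in reach is taller than 90 mm. 
- dropper_bottle: Loose white square bottle, body 36 x 36 mm (faces along its x and y) and 52 mm high, then a 22 mm round collar to 66 mm and a pointed nozzle to 86 mm, about 80 g. Origin: centre of its underside; z up. Nothing else stands within 25 mm of its sides at the start, and nothing in reach is taller than 90 mm. 
- slide_box: Loose closed box for microscope slides, lying flat: 84 mm (its x) by 36 mm (its y), 34 mm high, grey below and white lid on top (lid does not open), about 100 g. Origin: centre of its underside; z up. Nothing else stands within 25 mm of its sides at the start, and nothing in reach is taller than 90 mm. 
- weight: Look-alike of the objective, to be left: steel balance weight, plain cylinder 30 mm across and 36 mm high, a 14 mm neck and a 22 mm round knob on top, 57 mm high in all. Origin: centre of its underside; z up.
- sample_bottle: Look-alike of the dropper bottle, to be left: same white square body 36 x 36 x 52 mm, but with a wide flat round cap 35 mm across, 69 mm high in all. Origin: centre of its underside; z up.
- small_round_well: Fixed white block 116 (its x) x 86 (its y) x 18 mm high, one of four side by side (along y, 90 mm apart, any order) in a fixed grey caddy tray with a 12 mm rim. Origin: centre of its underside, 5 mm above the bench; z up. The well is centred, 14 mm deep: its grey floor 4 mm above the origin, the block's top 18 mm above. Here the well is round, 46 mm across.
- large_round_well: Fixed white block 116 (its x) x 86 (its y) x 18 mm high, one of four side by side (along y, 90 mm apart, any order) in a fixed grey caddy tray with a 12 mm rim. Origin: centre of its underside, 5 mm above the bench; z up. The well is centred, 14 mm deep: its grey floor 4 mm above the origin, the block's top 18 mm above. Here the well is round, 58 mm across.
- square_well: Fixed white block 116 (its x) x 86 (its y) x 18 mm high, one of four side by side (along y, 90 mm apart, any order) in a fixed grey caddy tray with a 12 mm rim. Origin: centre of its underside, 5 mm above the bench; z up. The well is centred, 14 mm deep: its grey floor 4 mm above the origin, the block's top 18 mm above. Here the well is square, 54 x 54 mm.
- long_well: Fixed white block 116 (its x) x 86 (its y) x 18 mm high, one of four side by side (along y, 90 mm apart, any order) in a fixed grey caddy tray with a 12 mm rim. Origin: centre of its underside, 5 mm above the bench; z up. The well is centred, 14 mm deep: its grey floor 4 mm above the origin, the block's top 18 mm above. Here the well is 98 mm along the block's x and 50 mm along its y.
There are look-alikes about, which are no part of the job. Leave any green look-alike of the eyepiece alone.

How it is judged:
By the outcome, as a careful person would: the job done as asked, in the order asked, and still so for the second after the job is handed in, with the robot touching nothing.
It also fails if it takes over 104 s, if anything falls off the work surface, if the arm or the gripper's body presses on something with over 40 N, if the wrist force passes 120 N, or if a joint passes its speed limit or range.

### The arm

A 7-joint arm with a two-finger parallel gripper is mounted at the origin on the work surface. World frame = base frame: x ahead of the robot, y to its left, z up, the work surface at z = 0. Lengths are in m, angles in rad, forces in N, time in s.
With the tool pointing down it reaches from about 0.425 to 0.95 m from the base axis. Payload 16.7 kg.
Tool frame: the origin (TCP) lies between the finger pads; the fingertips stand 19 mm ahead of it and the grasp point (between the pads) is the TCP (tip_reach is the distance from the TCP to the fingertips, in m); z points along the fingers, x is the direction in which the jaws open and shut, and the axes are right-handed (so a half turn about z gives the same grasp; the last joint's range is limited). The gripper opens to 94 mm and grips with 3 to 60 N. Pads are 16 mm wide; open, the fingers measure 119 mm over their backs; the gripper's body (75 mm by 177 mm) begins 78 mm behind the grasp point.
Start: joints at [1.046, 0.426, 0.074, 1.606, -0.034, 1.111, -0.067], TCP at [0.247, -0.628, 0.193] pointing down, gripper open.
Joint ranges: [-2.85, 2.85], [-0.5, 2.14], [-1.23, 1.37], [0.21, 2.46], [-1.02, 4.16], [0.16, 2.05], [-2.73, 2.73]. Speed limits (rad/s): [1.89, 1.89, 2.39, 2.39, 3.01, 3.01, 3.01].

### API

Orientations are given as a rotation vector (axis times angle).
In Python, from plant import sense, capture, finish_job, tip_reach gives the robot as it stands. The module is installed in compiled form; this text tells all that it offers.
- The arm moves only by the tool apply_moves, never from a script. Its argument "steps" is text: rows parted by semicolons, each of 7 numbers parted by spaces: the finger opening in mm, from 0 to 94, then the shift along the tool's x, y, z in mm, then the turn, a rotation vector about the tool's x, y, z in rad. A call has 1 to 12 rows; each row shifts and turns the pose as measured when the row begins, along the tool's axes as they then stand; what a row does not reach is not made up. A row lasts 1/8 s, in which the tool goes at most 62.5 mm and 10.7 degrees, less where a joint would pass 70% of its speed; a pose out of reach is approached as far as the arm can. A call is refused whole if a number of a shift passes 62.5 or a number of a turn 0.188, either way. A call with a gripper value outside its range is refused whole. The fingers move at their own pace and stop on an object; "grip_force" is the grip in N (left out, the last holds). Time passes only in rows, so rows that do not move let the fingers close. It gives the time, the measured TCP pose, the force and the opening at its end, in the units of the state.
- sense(): the state, without advancing time (a new reading comes with each control period).
- capture(name): name is "scene" or "top" or "wrist"; returns a dict with "frame" (384x512x3 uint8, red, green, blue), "fx", "fy", "cx", "cy" (pixels), "extrinsics" (4x4, takes a point from camera to world coordinates). Camera axes: x right, y up, looking along -z (the intrinsics and any distortion apply to the point x, -y, -z); pixel columns grow to the right and rows downward; lengths in m; the calibration is good to about 2 mm. A picture is of the moment at which its call begins. There is no depth.
- finish_job(): hands the job in, once; it reports no verdict.
The state is a dict: "time_s": time; "joint_pos": joint angles; "qd": joint speeds; "joint_efforts": joint torques, N m; "position": TCP position; "tool_rot": TCP orientation; "ft_force": force on the tool from outside, world axes, zero at the start; "ft_torque": the same for the moment, N m; "width": opening from 0.0 (shut) to 1.0 (fully open).
Only numpy, scipy, OpenCV 4.12 (cv2) and the standard library are available. Lean on these libraries where they do the work, as an engineer would, in place of code of your own. Each camera call takes 0.05 s, during which the arm holds its last target. There are 200 camera calls.

## Working session

There is one attempt and no reset: what is moved stays moved. The work goes in short steps, Python scripts to look and compute and a tool call to move; the robot and the scene stay as the last step left them, time stands still between calls to the robot, and variables do not carry over. Pictures are saved under pics/ and viewed, about 12 in all and at most 16, crops included, and the job is handed in when it is done.

Besides the shell and the picture viewer there is one more tool, called after "Request:" in YAML: its name, and indented under it one key for each argument. apply_moves: Moves the arm, as the interface text tells. Its arguments: {"type":"object","properties":{"steps":{"type":"string"},"grip_force":{"type":"number"}},"required":["steps"]}

```bash
mkdir -p pics; cat > h.py <<'E'
import numpy as np, cv2
from plant import sense, capture, finish_job
from scipy.spatial.transform import Rotation as R
def save(n,f): cv2.imwrite('pics/'+n+'.png',cv2.cvtColor(f,cv2.COLOR_RGB2BGR))
def ray(c,u,v,z):
    E=np.array(c['extrinsics']); d=E[:3,:3]@np.array([(u-c['cx'])/c['fx'],-(v-c['cy'])/c['fy'],-1]); o=E[:3,3]
    return o+d*(z-o[2])/d[2]
def proj(c,p):
    E=np.array(c['extrinsics']); q=E[:3,:3].T@(np.array(p)-E[:3,3])
    return c['cx']+c['fx']*q[0]/-q[2], c['cy']-c['fy']*q[1]/-q[2]
E
python3 - <<'E'
from h import *
import pickle
for n in('top','scene'):
    c=capture(n); save(n+'0',c['frame']); pickle.dump(c,open(n+'.pkl','wb'))
    print(n,[k for k in c],c['fx'],c['cx'],c['cy'],np.round(c['extrinsics'],3).tolist())
s=sense();print(s['position'],s['tool_rot'],s['width'],s['time_s'],s['ft_force'])
print(R.from_rotvec(s['tool_rot']).as_matrix().round(3))
E
```

```text
top ['frame', 'fx', 'fy', 'cx', 'cy', 'extrinsics'] 437.09243477385616 257.1516974154023 191.7262712520077 [[-0.008, 0.997, -0.075, 0.474], [-1.0, -0.01, -0.025, -0.021], [-0.026, 0.075, 0.997, 1.253], [0.0, 0.0, 0.0, 1.0]]
scene ['frame', 'fx', 'fy', 'cx', 'cy', 'extrinsics'] 352.71608918893077 259.2680712474058 186.3288025547164 [[-0.261, -0.575, 0.775, 1.205], [0.965, -0.15, 0.213, 0.19], [-0.007, 0.804, 0.594, 0.569], [0.0, 0.0, 0.0, 1.0]]
[ 0.24697467 -0.62776156  0.19206445] [-2.59596594e+00  1.76829319e+00  1.51513758e-03] 0.9982830799637823 0.1 [ 0.68278996  0.31095318 -0.56644783]
[[ 0.366 -0.931 -0.   ]
 [-0.931 -0.366  0.001]
 [-0.001  0.    -1.   ]]
```

View pics/top0.png

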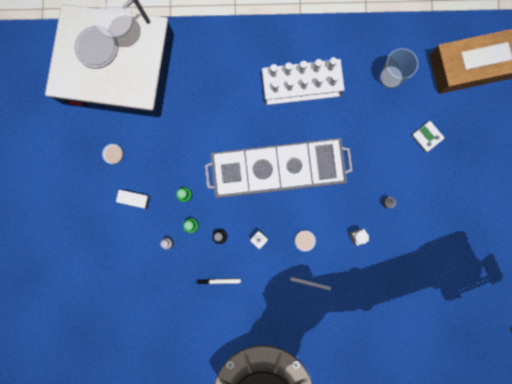

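View pics/scene0.png

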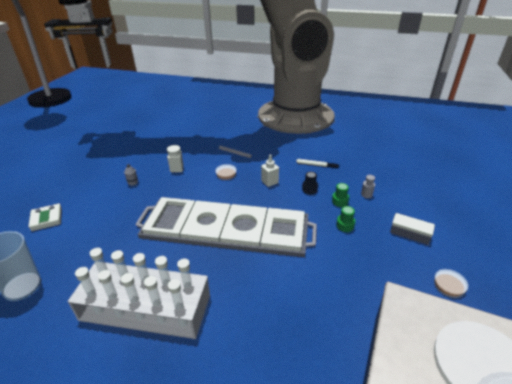

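Candidates for the objective are scene (131,176) / top (389,202) and scene (369,187) / top (166,243). For the dropper they are scene (270,172) / top (259,239) and scene (175,160) / top (361,237). I'll enlarge these to tell them apart.

```bash
python3 - <<'E'
from h import *
import pickle
t=pickle.load(open('top.pkl','rb'));s=pickle.load(open('scene.pkl','rb'))
f=s['frame']; g=t['frame']
def cr(f,u,v,r=20): return cv2.resize(f[v-r:v+r,u-r:u+r],(260,260),interpolation=cv2.INTER_CUBIC)
save('cand',np.vstack([np.hstack([cr(f,131,176),cr(f,369,187),cr(f,270,170)]),np.hstack([cr(f,175,160),cr(f,311,182),cr(g,166,243)])]))
save('caddy',cv2.resize(g[130:260,95:375],None,fx=2.8,fy=2.8,interpolation=cv2.INTER_CUBIC))
for n,u,v,z in[('obj?',166,243,.03),('steel2',389,202,.03),('eye',219,236,.04),('drop',259,239,.05),('sample',361,237,.05),('box',132,199,.034),('w1',232,173,.023),('w2',262,169,.023),('w3',294,166,.023),('w4',325,162,.023)]:
    print(n,ray(t,u,v,z).round(4))
for n,u,v in [('obj',369,187),('steel2',131,176),('eye',311,182),('drop',270,172),('box',413,226)]: print(n,ray(s,u,v,.03).round(4))
E
```

```text
obj? [0.4249 0.2655 0.03  ]
steel2 [ 0.5338 -0.3572  0.03  ]
eye [0.4435 0.1157 0.04  ]
drop [0.4348 0.0048 0.05  ]
sample [ 0.4381 -0.2731  0.05  ]
box [0.5489 0.3618 0.034 ]
w1 [0.6207 0.0804 0.023 ]
w2 [ 0.6311 -0.0048  0.023 ]
w3 [ 0.6386 -0.0954  0.023 ]
w4 [ 0.649 -0.183  0.023]
obj [0.433  0.2687 0.03  ]
steel2 [ 0.5429 -0.3498  0.03  ]
eye [0.4485 0.1221 0.03  ]
drop [0.4303 0.0075 0.03  ]
box [0.558  0.3659 0.03  ]
```

View pics/cand.png

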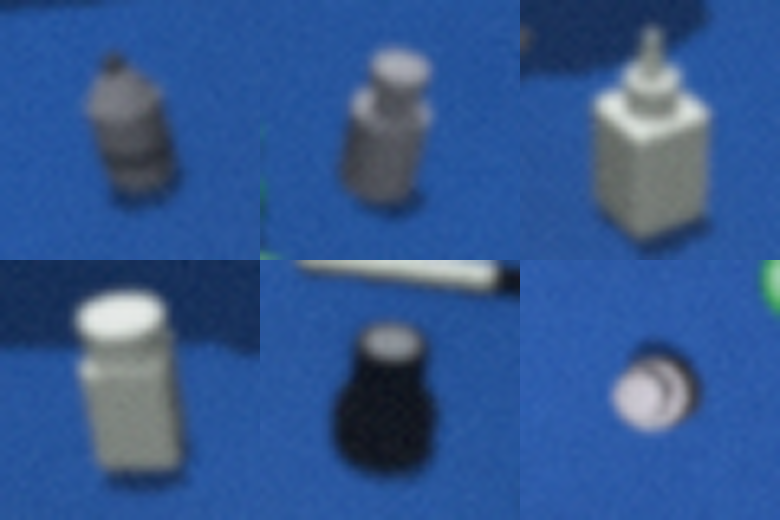

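View pics/caddy.png

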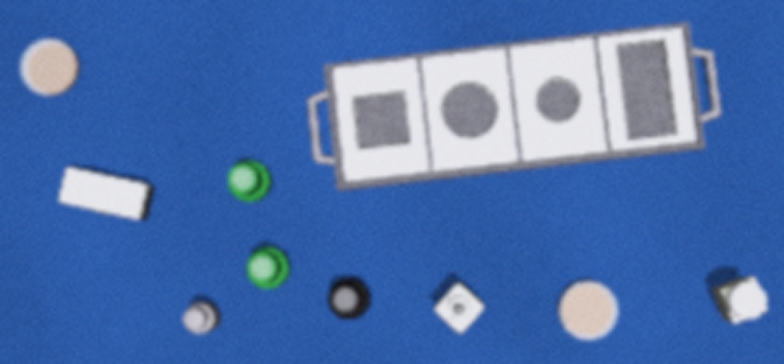

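The tapered objective is scene (131,176) / top (389,202): it has a cone and a dark band, while the other has a knob and is the weight. The dropper is scene (270,172) / top (259,239) with the nozzle. The black eyepiece is at top (219,236) and the slide box at top (132,199). Caddy wells from left to right are square, large round, small round and long. Next I'll measure them with masks.

```bash
python3 - <<'E'
from h import *
import pickle
t=pickle.load(open('top.pkl','rb'));g=t['frame']
hsv=cv2.cvtColor(g,cv2.COLOR_RGB2HSV)
notblue=((hsv[...,1]<90)).astype(np.uint8)
white=((hsv[...,1]<60)&(hsv[...,2]>150)).astype(np.uint8)
def comp(m,u,v):
    n,l,st,ce=cv2.connectedComponentsWithStats(m)
    w=l[v-3:v+4,u-3:u+4]; k=np.bincount(w[w>0]).argmax(); return (l==k).astype(np.uint8)
def rect(m,z):
    c=max(cv2.findContours(m,0,2)[0],key=cv2.contourArea)[:,0]
    P=np.array([ray(t,u,v,z)[:2] for u,v in c]).astype(np.float32)*1000
    return cv2.minAreaRect(P),cv2.boxPoints(cv2.minAreaRect(P)).round(0).tolist()
a=comp(white,245,180); # whole caddy white?
print('white blk',rect(a,.023))
dark=((hsv[...,1]<110)&(hsv[...,2]<150)).astype(np.uint8)
for n,u,v in[('sq',232,173),('lr',262,169),('sr',294,166),('long',325,162)]:
    print(n,rect(comp(dark,u,v),.012)[0])
print('box',rect(comp(white,132,199),.034))
for u,v in[(247,172),(215,170),(279,168),(310,165)]:
    m=comp(white,u,v); print('blk',m.sum(),rect(m,.023)[0])
print('dropper',rect(comp(notblue,259,239),.052))
bl=((hsv[...,2]<60)).astype(np.uint8)
print('eye',rect(comp(bl,219,240),.011))
n2=comp(notblue,389,202); print('obj',n2.sum(),rect(n2,.03))
E
```

```text
white blk (((637.19140625, -49.41456604003906), (122.77113342285156, 360.66729736328125), 5.881749629974365), [[558.0, 124.0], [595.0, -235.0], [717.0, -223.0], [680.0, 136.0]])
sq ((623.40576171875, 85.19956970214844), (49.35470962524414, 49.499027252197266), 6.531854629516602)
lr ((631.8712158203125, -5.344638824462891), (50.82476806640625, 48.63267135620117), 44.297203063964844)
sr ((640.1160888671875, -97.51629638671875), (37.0556526184082, 34.521976470947266), 89.22409057617188)
long ((651.517578125, -186.89385986328125), (93.67528533935547, 45.97835922241211), 6.449254512786865)
box (((550.28955078125, 363.7989196777344), (84.34732818603516, 37.06034851074219), 77.43921661376953), [[523.0, 327.0], [559.0, 319.0], [578.0, 401.0], [541.0, 409.0]])
blk 4226 ((637.19140625, -49.41456604003906), (122.77113342285156, 360.66729736328125), 5.881749629974365)
blk 4226 ((637.19140625, -49.41456604003906), (122.77113342285156, 360.66729736328125), 5.881749629974365)
blk 4226 ((637.19140625, -49.41456604003906), (122.77113342285156, 360.66729736328125), 5.881749629974365)
blk 4226 ((637.19140625, -49.41456604003906), (122.77113342285156, 360.66729736328125), 5.881749629974365)
dropper (((433.50494384765625, 6.143518447875977), (38.59430694580078, 38.606475830078125), 44.64149475097656), [[406.0, 6.0], [433.0, -21.0], [461.0, 6.0], [434.0, 33.0]])
eye (((442.8371887207031, 117.60436248779297), (31.28893280029297, 33.94676971435547), 89.84588623046875), [[426.0, 102.0], [460.0, 102.0], [460.0, 133.0], [426.0, 133.0]])
obj 111 (((533.7984619140625, -357.1544189453125), (33.29197692871094, 27.838481903076172), 89.43473052978516), [[520.0, -374.0], [548.0, -374.0], [548.0, -341.0], [520.0, -340.0]])
```

Request:
apply_moves:
  steps: "94 -21 -52 0 0 0 0;94 -21 -52 0 0 0 0;94 -21 -52 0 0 0 0;94 -21 -52 0 0 0 0;94 -21 -52 0 0 0 0;94 -21 -52 0 0 0 0;94 -21 -52 0 0 0 0;94 0 0 0 0 0 0"
  grip_force: 25

```text
time_s: 1.1
position: [0.5389, -0.3486, 0.1889]
tool_rot: [-2.594, 1.771, 0.009]
ft_force: [-0.0, -1.0, -0.1]
width: 0.998
```

```bash
cat >> h.py <<'E'
def delta(x,y,z,psi=None):
    "print shift (mm, tool axes) and turn to TCP target; psi=jaw angle deg"
    s=sense(); M=R.from_rotvec(s['tool_rot']).as_matrix(); d=M.T@(np.array([x,y,z])-s['position'])*1000
    a=np.degrees(np.arctan2(M[1,0],M[0,0])); tw=None if psi is None else np.radians(-((psi-a+90)%180-90))
    n=R.from_rotvec(s['tool_rot'])
    print('t',s['time_s'],'pos',np.round(s['position'],4),'jaw',a.round(1),'tilt',M[:,2].round(3),'shift',d.round(1),'turn',tw,'q7',round(s['joint_pos'][6],2),'w',round(s['width'],3),'F',np.round(s['ft_force'],1))
E
python3 - <<'E'
from h import *
delta(.534,-.356,.15)
c=capture('wrist'); save('w1',c['frame']); print(proj(c,[.534,-.356,.0]),np.round(c['extrinsics'],3).tolist(),c['fx'])
E
```

```text
t 1.1 pos [ 0.5389 -0.3486  0.1889] jaw -68.7 tilt [-0.004  0.004 -1.   ] shift [ 5.3  7.2 38.8] turn None q7 -0.75 w 0.998 F [-0.  -1.  -0.1]
(np.float64(264.34116590653423), np.float64(171.77267264099365)) [[0.365, 0.896, 0.253, 0.612], [-0.931, 0.353, 0.094, -0.32], [-0.005, -0.27, 0.963, 0.38], [0.0, 0.0, 0.0, 1.0]] 305.23306313391134
```

View pics/w1.png

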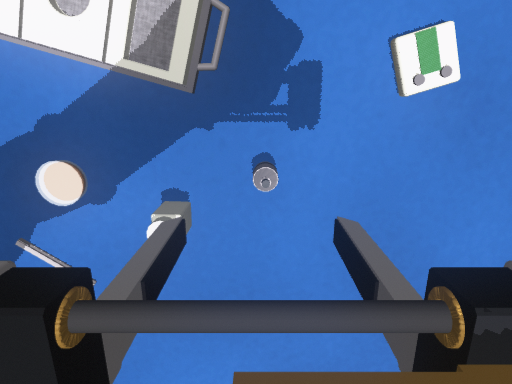

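Wrist view: the objective's tip is at about (265,183), between the fingers' planes, and the barrel centre is near (265,178). I'll get the contour positions.

```bash
python3 - <<'E'
from h import *
c=capture('wrist'); g=c['frame']; hsv=cv2.cvtColor(g,cv2.COLOR_RGB2HSV)
m=(hsv[...,1]<110).astype(np.uint8); n,l,st,ce=cv2.connectedComponentsWithStats(m); k=l[176:186,260:270]; k=np.bincount(k[k>0]).argmax(); print(st[k],ce[k])
x,y,w,h,_=st[k]
print('tip',ray(c,265,183,.06),'ring',ray(c,x+w/2,y+h-w/2,.04))
delta(.534,-.356,.036)
E
```

```text
[251 159  26  30 612] [263.58986928 174.11764706]
tip [ 0.53295279 -0.35813594  0.06      ] ring [ 0.53540478 -0.35622479  0.04      ]
t 1.2 pos [ 0.5356 -0.3528  0.1889] jaw -69.0 tilt [-0.005  0.002 -1.   ] shift [  3.    2.1 152.9] turn None q7 -0.74 w 1.0 F [-0.4 -1.4  1.2]
```

Request:
apply_moves:
  steps: "94 2 1 45 0 0 0;94 2 1 45 0 0 0;94 0 0 30 0 0 0;94 0 0 0 0 0 0"

```text
time_s: 1.7
position: [0.53, -0.3634, 0.0665]
tool_rot: [2.579, -1.787, -0.007]
ft_force: [0.9, -0.4, 1.2]
width: 0.998
```

```bash
python3 -c "
from h import *
delta(.534,-.357,.036)"
```

```text
t 1.7 pos [ 0.53   -0.3634  0.0665] jaw -69.4 tilt [-0.006 -0.    -1.   ] shift [-4.6 -6.2 30.5] turn None q7 -0.75 w 0.998 F [ 0.9 -0.4  1.2]
```

Request:
apply_moves:
  steps: "94 -4 -6 18 0 0 0;94 0 0 12 0 0 0;60 0 0 0 0 0 0;60 0 0 0 0 0 0"

```text
time_s: 2.2
position: [0.5349, -0.3595, 0.038]
tool_rot: [2.577, -1.79, -0.001]
ft_force: [0.3, -1.3, 0.7]
width: 0.825
```

```bash
python3 -c "
from h import *
delta(.534,-.357,.036)"
```

```text
t 2.2 pos [ 0.5349 -0.3595  0.038 ] jaw -69.5 tilt [-0.003 -0.003 -1.   ] shift [-2.7 -0.   2. ] turn None q7 -0.76 w 0.825 F [ 0.3 -1.3  0.7]
```

Request:
apply_moves:
  steps: "60 -3 0 2 0 0 0;10 0 0 0 0 0 0;10 0 0 0 0 0 0;10 0 0 0 0 0 0;10 0 0 0 0 0 0;10 0 0 0 0 0 0;10 0 0 0 0 0 0;10 0 0 0 0 0 0;10 0 0 0 0 0 0"

```text
time_s: 3.32
position: [0.5342, -0.3568, 0.0369]
tool_rot: [2.578, -1.79, 0.001]
ft_force: [0.1, -0.0, -0.2]
width: 0.147
```

```bash
python3 -c "
from h import *
delta(.534,-.357,.036)"
```

```text
t 3.325 pos [ 0.5342 -0.3568  0.0369] jaw -69.5 tilt [-0.001 -0.003 -1.   ] shift [0.1 0.2 0.9] turn None q7 -0.76 w 0.147 F [ 0.1 -0.  -0.2]
```

Opening is 13.8 mm where 30 mm is expected, so I need to look.

```bash
python3 -c "
from h import *
c=capture('wrist'); save('w2',c['frame']); print(proj(c,[.534,-.357,.04])); delta(.534,-.357,.036)
d=capture('scene'); save('s2',cv2.resize(d['frame'][130:230,80:200],None,fx=5,fy=5,interpolation=2))"
```

```text
(np.float64(260.0554992639251), np.float64(225.14164083102463))
t 3.375 pos [ 0.5342 -0.3568  0.037 ] jaw -69.5 tilt [-0.001 -0.003 -1.   ] shift [0.1 0.2 1. ] turn None q7 -0.76 w 0.144 F [ 0.9  0.1 -0.9]
```

View pics/w2.png

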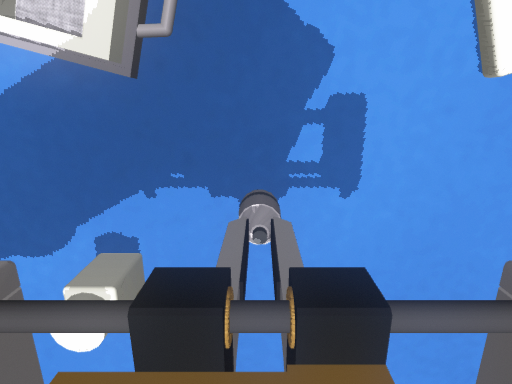

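View pics/s2.png

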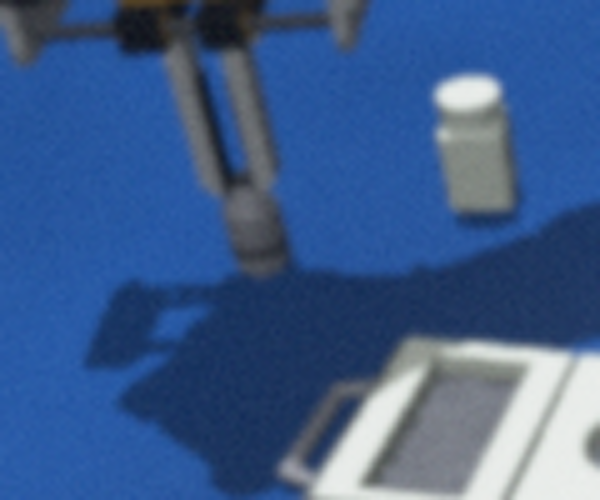

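```bash
python3 -c "
from h import *
import plant; print(plant.tip_reach if not callable(plant.tip_reach) else plant.tip_reach())
d=capture('scene'); w=capture('wrist')
for z in (0,.018,.037,.06): 
  u,v=proj(d,[.5342,-.3568,z]); print(z,(u-80)*5,(v-130)*5, proj(w,[.5342,-.3568,z]))
print(ray(w,260,235,.06),ray(w,260,206,.04))
delta(.534,-.357,.036)"
```

```text
0.019
0 264.414286586117 264.10970696601896 (np.float64(259.6309680800499), np.float64(205.14401136833953))
0.018 257.1892567168095 237.44048329569026 (np.float64(259.72456884972905), np.float64(213.14806789984152))
0.037 249.3868608598295 208.64007083536293 (np.float64(259.84049429464136), np.float64(223.0611681627831))
0.06 239.6908658561611 172.8499545124238 (np.float64(260.01176871401594), np.float64(237.7073098534286))
[ 0.53585148 -0.35617277  0.06      ] [ 0.54657214 -0.35225638  0.04      ]
t 3.525 pos [ 0.5342 -0.3568  0.037 ] jaw -69.5 tilt [-0.001 -0.003 -1.   ] shift [0.1 0.3 1. ] turn None q7 -0.76 w 0.144 F [-0.9  0.  -0.9]
```

Scene and wrist show the objective standing undisturbed, with the fingertips ending at its cone at about z = 50 mm. A 13.8 mm gap is the cone's width there. So the tips seem to be about 30 mm higher than the stated geometry puts them. I'll test by opening, going lower and closing again.

Request:
apply_moves:
  steps: "60 0 0 0 0 0 0;60 0 0 0 0 0 0;60 0 0 0 0 0 0;60 0 0 0 0 0 0;60 0 0 0 0 0 0;60 0 0 0 0 0 0;60 0 0 6 0 0 0;60 0 0 6 0 0 0;60 0 0 2 0 0 0"

```text
time_s: 4.65
position: [0.5343, -0.357, 0.0221]
tool_rot: [2.578, -1.79, 0.002]
ft_force: [-0.8, -0.8, -0.3]
width: 0.638
```

```bash
python3 -c "
from h import *
delta(.534,-.357,.024)
d=capture('scene'); save('s3',cv2.resize(d['frame'][140:200,90:170],None,fx=8,fy=8,interpolation=2))
p=sense()['position']
for z in (0,.01,.02,.03,.04,.05,.06):
  u,v=proj(d,[p[0],p[1],z]); print(z,(u-90)*8,(v-140)*8)"
```

```text
t 4.65 pos [ 0.5343 -0.357   0.0221] jaw -69.5 tilt [-0.001 -0.004 -1.   ] shift [-0.1  0.3 -1.9] turn None q7 -0.77 w 0.638 F [-0.8 -0.8 -0.3]
0 342.5636547877757 342.5829946226429
0.01 336.169844099629 318.9933364852882
0.02 329.69712195884927 295.1125383249439
0.03 323.1440184245703 270.93517686522637
0.04 316.5090268189447 246.45569329041768
0.05 309.7906025722573 221.66838898456967
0.06 302.9871620241963 196.56742110885352
```

View pics/s3.png

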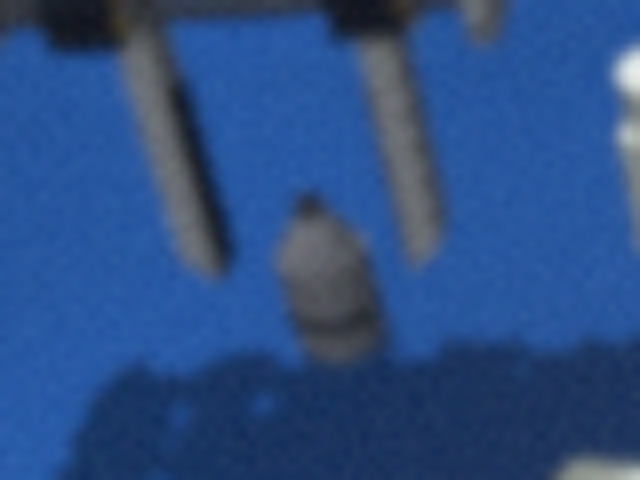

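The fingertips show at rows ~267, i.e. z ≈ 32 mm, while the reported TCP z is 22 mm. The reported z is therefore about 30 mm off from the stated tool geometry, with tip ≈ reported + 11 mm. Laterally it agrees. I'll work with that offset and place each part relative to its grasp height.

Request:
apply_moves:
  steps: "60 0 0 7 0 0 0;60 0 0 7 0 0 0;60 0 0 0 0 0 0;10 0 0 0 0 0 0;10 0 0 0 0 0 0;10 0 0 0 0 0 0;10 0 0 0 0 0 0;10 0 0 0 0 0 0;10 0 0 0 0 0 0"

```text
time_s: 5.82
position: [0.5344, -0.357, 0.0071]
tool_rot: [2.578, -1.79, 0.002]
ft_force: [0.1, 0.2, -0.7]
width: 0.315
```

```bash
python3 -c "
from h import *
delta(.534,-.357,.008)"
```

```text
t 5.825 pos [ 0.5344 -0.357   0.0071] jaw -69.5 tilt [-0.001 -0.004 -1.   ] shift [-0.1  0.3 -0.9] turn None q7 -0.77 w 0.315 F [ 0.1  0.2 -0.7]
```

Opening is 29.6 mm, so the barrel is gripped. Lifting now.

Request:
apply_moves:
  steps: "10 0 0 0 0 0 0;10 0 0 -20 0 0 0;10 0 0 -45 0 0 0;10 0 0 -45 0 0 0;10 0 0 0 0 0 0"
  grip_force: 35

```text
time_s: 6.45
position: [0.5347, -0.3567, 0.1243]
tool_rot: [2.578, -1.79, 0.004]
ft_force: [-0.2, -0.2, -1.9]
width: 0.311
```

```bash
python3 -c "
from h import *
delta(.642,-.095,.10,-84)"
```

```text
t 6.45 pos [ 0.5347 -0.3567  0.1243] jaw -69.5 tilt [-0.    -0.004 -1.   ] shift [-207.8 -192.    23.2] turn 0.25228926950326847 q7 -0.76 w 0.311 F [-0.2 -0.2 -1.9]
```

Request:
apply_moves:
  steps: "10 -29 -27 0 0 0 0;10 -29 -27 0 0 0 0;10 -29 -27 0 0 0 0;10 -29 -27 0 0 0 0;10 -29 -27 0 0 0 0;10 -29 -27 0 0 0 0;10 -20 -17 0 0 0 0;10 0 0 0 0 0 0;10 0 0 0 0 0 0"

```text
time_s: 7.58
position: [0.6351, -0.1057, 0.125]
tool_rot: [2.575, -1.792, 0.003]
ft_force: [1.2, 0.3, -1.8]
width: 0.312
```

```bash
python3 -c "
from h import *
delta(.642,-.095,.03)
c=capture('wrist'); save('w4',c['frame']); s=capture('scene'); 
print('well centre at rim',proj(c,[.642,-.095,.023]),'tcp at rim',proj(c,[*sense()['position'][:2],.023]))"
```

```text
t 7.575 pos [ 0.6351 -0.1057  0.125 ] jaw -69.7 tilt [-0.001 -0.005 -1.   ] shift [ -8.1 -10.5  94.9] turn None q7 -1.21 w 0.312 F [ 1.2  0.3 -1.8]
well centre at rim (np.float64(251.50971200567616), np.float64(173.82424034134203)) tcp at rim (np.float64(259.4897779889768), np.float64(183.83369879731077))
```

View pics/w4.png

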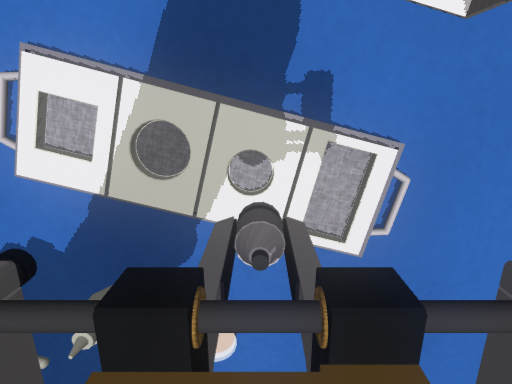

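Wrist view: the small well's centre is at about (251,172), agreeing with the prediction (251.5,174). The objective is held upright with its tip at (260,261). Moving over the well and partway down.

Request:
apply_moves:
  steps: "10 -8 -10 20 0 0 0;10 0 0 30 0 0 0;10 0 0 25 0 0 0;10 0 0 0 0 0 0;10 0 0 0 0 0 0"

```text
time_s: 8.3
position: [0.6416, -0.0951, 0.0444]
tool_rot: [2.572, -1.796, 0.001]
ft_force: [-0.4, 1.0, -1.0]
width: 0.312
```

```bash
python3 -c "
from h import *
delta(.642,-.095,.0165)
c=capture('wrist');p=sense()['position']
print('pred tip',proj(c,[p[0],p[1],p[2]-.0071+.06]),'well',proj(c,[.642,-.095,.023]))
f=c['frame'];hsv=cv2.cvtColor(f,cv2.COLOR_RGB2HSV); save('w5',f[60:300,130:400])"
```

```text
t 8.3 pos [ 0.6416 -0.0951  0.0444] jaw -69.9 tilt [-0.003 -0.005 -1.   ] shift [-0.  -0.5 27.9] turn None q7 -1.25 w 0.312 F [-0.4  1.  -1. ]
pred tip (np.float64(260.3474045895239), np.float64(263.31291382123067)) well (np.float64(259.8277088718383), np.float64(211.49470988323696))
```

View pics/w5.png

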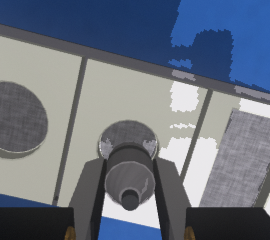

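The tip is at (260,263), as predicted, and the well is centred under it. Lowering.

Request:
apply_moves:
  steps: "10 0 0 15 0 0 0;10 0 0 10 0 0 0;10 0 0 2 0 0 0;10 0 0 0 0 0 0"

```text
time_s: 8.85
position: [0.6423, -0.0953, 0.0169]
tool_rot: [2.572, -1.797, 0.004]
ft_force: [-0.1, 0.5, -1.2]
width: 0.311
```

```bash
python3 -c "
from h import *
delta(.642,-.095,.0165)"
```

```text
t 8.85 pos [ 0.6423 -0.0953  0.0169] jaw -69.9 tilt [-0.    -0.005 -1.   ] shift [-0.4  0.2  0.4] turn None q7 -1.25 w 0.311 F [-0.1  0.5 -1.2]
```

Request:
apply_moves:
  steps: "10 0 0 1 0 0 0;56 0 0 0 0 0 0;56 0 0 0 0 0 0;56 0 0 0 0 0 0;56 0 0 0 0 0 0;56 0 0 -30 0 0 0;56 0 0 -50 0 0 0;56 0 0 -30 0 0 0;56 0 0 0 0 0 0"

```text
time_s: 9.98
position: [0.6426, -0.0948, 0.1297]
tool_rot: [2.572, -1.797, 0.005]
ft_force: [-0.9, 0.1, 0.3]
width: 0.596
```

```bash
python3 -c "
from h import *
delta(.443,.117,.13)
c=capture('top');save('t2',cv2.resize(c['frame'][130:260,150:410],None,fx=3,fy=3,interpolation=2))"
```

```text
t 9.975 pos [ 0.6426 -0.0948  0.1297] jaw -69.9 tilt [ 0.    -0.005 -1.   ] shift [-267.6  114.5   -1.3] turn None q7 -1.23 w 0.596 F [-0.9  0.1  0.3]
```

View pics/t2.png

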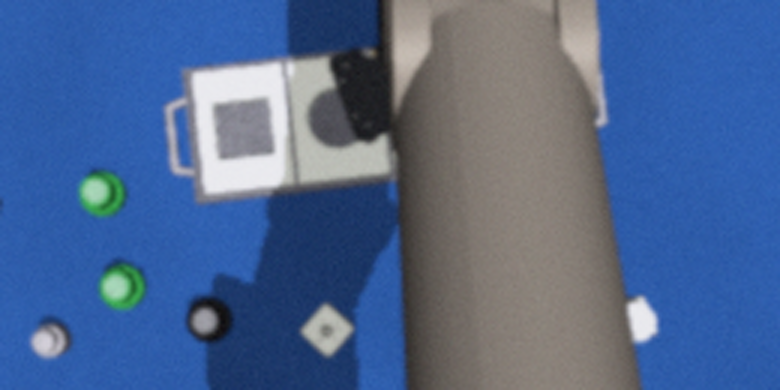

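The arm hides the well, so I'll check it later. The other parts are undisturbed: eyepiece at crop (208,320), dropper at (327,330). On to the eyepiece.

Request:
apply_moves:
  steps: "60 -38 16 0 0 0 0;60 -38 16 0 0 0 0;60 -38 16 0 0 0 0;60 -38 16 0 0 0 0;60 -38 16 0 0 0 0;60 -38 16 0 0 0 0;60 -30 14 0 0 0 0;60 0 0 0 0 0 0;60 0 0 0 0 0 0"

```text
time_s: 11.15
position: [0.4383, 0.1138, 0.1181]
tool_rot: [2.564, -1.791, -0.013]
ft_force: [-0.3, -0.2, 0.1]
width: 0.637
```

```bash
python3 -c "
from h import *
delta(.443,.117,.024)
c=capture('wrist');f=c['frame'];hsv=cv2.cvtColor(f,cv2.COLOR_RGB2HSV)
print('exp top,base',proj(c,[.443,.117,.05]),proj(c,[.443,.117,0]))
u,v=map(int,proj(c,[.443,.117,.05]))
m=((f.max(2)<70)&(hsv[...,1]<140)).astype(np.uint8); n,l,st,ce=cv2.connectedComponentsWithStats(m)
for k in range(1,n):
  if st[k][4]>150: print('dark',st[k],ce[k].round(1))
m=((hsv[...,1]<90)&(f.max(2)>90)).astype(np.uint8)
n,l,st,ce=cv2.connectedComponentsWithStats(m)
for k in range(1,n):
  if 80<st[k][4]<4000: print('grey',st[k],ce[k].round(1),ray(c,*ce[k],.05).round(4))
save('w6',f)"
```

```text
t 11.15 pos [0.4383 0.1138 0.1181] jaw -69.9 tilt [-0.015 -0.007 -1.   ] shift [-1.5 -7.1 94. ] turn None q7 -1.68 w 0.637 F [-0.3 -0.2  0.1]
exp top,base (np.float64(258.05941625350704), np.float64(186.70088833635435)) (np.float64(258.1793762023194), np.float64(173.17473031080064))
dark [ 236  154   41   47 1003] [256.1 172.6]
dark [    0   219   512   165 36915] [243.4 322.2]
grey [169   0  28  12 254] [183.2   4.5] [0.5572 0.2187 0.05  ]
grey [162 105  27  27 567] [175.3 118. ] [0.4749 0.2016 0.05  ]
grey [ 70 127  42  34 958] [ 90.3 145.4] [0.4281 0.263  0.05  ]
grey [244 174  25  24 476] [255.7 185.5] [0.4433 0.1194 0.05  ]
grey [ 331  196   59   61 2222] [360.7 226.5] [0.4398 0.0154 0.05  ]
grey [162 217  47  55 656] [186.8 240. ] [0.3716 0.1614 0.05  ]
grey [ 310  217   57   70 1275] [336.5 251.8] [0.4085 0.0256 0.05  ]
grey [ 429  233   60   51 1912] [461.1 256.4] [ 0.4449 -0.0872  0.05  ]
grey [202 267  66  28 726] [234.6 280.5] [0.3462 0.1057 0.05  ]
```

Eyepiece top is at (255.7,185.5), i.e. (0.443,0.119). It stands apart from the green ones at (175,118) and (183,4). Descending.

```bash
cat >> h.py <<'E'
def fix():
    M=R.from_rotvec(sense()['tool_rot']).as_matrix(); print('level turn',(M.T@np.cross(M[:,2],[0,0,-1])).round(3))
E
echo
```

Request:
apply_moves:
  steps: "60 -3 -7 25 0.016 0 0;60 0 0 30 0 0 0;60 0 0 20 0 0 0;60 0 0 0 0 0 0"

```text
time_s: 11.7
position: [0.4459, 0.116, 0.0401]
tool_rot: [2.57, -1.806, 0.002]
ft_force: [-0.5, 0.2, -0.0]
width: 0.636
```

```bash
python3 -c "
from h import *
delta(.4433,.119,.016);fix()"
```

```text
t 11.7 pos [0.4459 0.116  0.0401] jaw -70.2 tilt [ 0.    -0.001 -1.   ] shift [-3.8  1.4 24. ] turn None q7 -1.74 w 0.636 F [-0.5  0.2 -0. ]
level turn [ 0.    -0.001  0.   ]
```

Request:
apply_moves:
  steps: "60 -4 1 14 0 0 0;60 0 0 10 0 0 0;60 0 0 0 0 0 0;20 0 0 0 0 0 0;20 0 0 0 0 0 0;20 0 0 0 0 0 0;20 0 0 0 0 0 0;20 0 0 0 0 0 0;20 0 0 0 0 0 0"
  grip_force: 30

```text
time_s: 12.82
position: [0.4454, 0.1194, 0.0166]
tool_rot: [-2.568, 1.807, -0.005]
ft_force: [0.0, 0.5, -0.1]
width: 0.312
```

```bash
python3 -c "
from h import *
delta(.4433,.119,.016);fix()"
```

```text
t 12.825 pos [0.4454 0.1194 0.0166] jaw -70.3 tilt [ 0.003 -0.001 -1.   ] shift [-0.3  2.1  0.6] turn None q7 -1.77 w 0.312 F [ 0.   0.5 -0.1]
level turn [-0.003 -0.002  0.   ]
```

Tube gripped at 29.3 mm; grasp height 0.0166.

Request:
apply_moves:
  steps: "20 0 0 -20 0 0 0;20 0 0 -50 0 0 0;20 0 0 -40 0 0 0;20 0 0 0 0 0 0"

```text
time_s: 13.32
position: [0.4444, 0.1195, 0.1292]
tool_rot: [-2.57, 1.807, -0.003]
ft_force: [0.0, -0.5, -1.1]
width: 0.308
```

```bash
python3 -c "
from h import *
delta(.633,-.0052,.13);fix()"
```

```text
t 13.325 pos [0.4444 0.1195 0.1292] jaw -70.2 tilt [ 0.001 -0.001 -1.   ] shift [ 181.1 -135.4   -0.4] turn None q7 -1.69 w 0.308 F [ 0.  -0.5 -1.1]
level turn [-0.001 -0.001  0.   ]
```

Request:
apply_moves:
  steps: "20 28 -21 0 0 0 0;20 28 -21 0 0 0 0;20 28 -21 0 0 0 0;20 28 -21 0 0 0 0;20 28 -21 0 0 0 0;20 28 -21 0 0 0 0;20 10 -8 0 0 0 0;20 0 0 0 0 0 0;20 0 0 0 0 0 0"

```text
time_s: 14.45
position: [0.6312, -0.0057, 0.1197]
tool_rot: [2.566, -1.799, -0.009]
ft_force: [-0.6, 0.6, -0.2]
width: 0.31
```

```bash
python3 -c "
from h import *
delta(.633,-.0052,.055);fix()
c=capture('wrist');f=c['frame'];hsv=cv2.cvtColor(f,cv2.COLOR_RGB2HSV)
for n,x,y in[('sq',.6233,.0843),('LR',.6326,-.0052),('SR',.6419,-.0948),('long',.6511,-.1843)]: print(n,np.round(proj(c,[x,y,.023]),0),np.round(proj(c,[x,y,.069]),0))
save('w7',f)"
```

```text
t 14.45 pos [ 0.6312 -0.0057  0.1197] jaw -70.1 tilt [-0.009 -0.003 -1.   ] shift [ 0.2 -2.5 64.7] turn None q7 -1.39 w 0.31 F [-0.6  0.6 -0.2]
level turn [0.009 0.001 0.   ]
sq [169. 161.] [152. 172.]
LR [260. 183.] [260. 198.]
SR [347. 204.] [362. 222.]
long [432. 225.] [460. 246.]
```

View pics/w7.png

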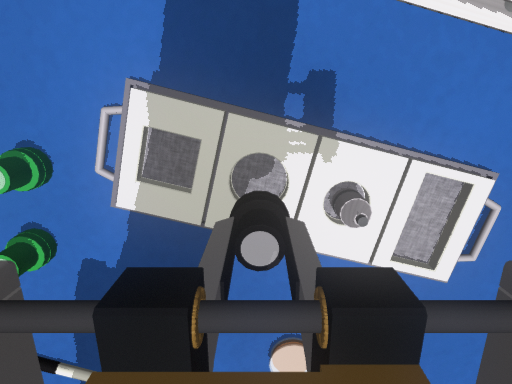

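Wrist view: the objective stands upright in the small well with its tip at (360,221), predicted (362,222). The large well's centre is at (259,180), predicted (260,183). Lowering the eyepiece.

Request:
apply_moves:
  steps: "20 0 -2 30 0.009 0 0;20 0 0 30 0 0 0;20 0 0 18 0 0 0;20 0 0 8 0 0 0;20 0 0 0 0 0 0;20 0 0 0 0 0 0"

```text
time_s: 15.25
position: [0.6326, -0.0018, 0.0346]
tool_rot: [-2.573, 1.797, -0.004]
ft_force: [-0.3, -0.3, -0.8]
width: 0.314
```

```bash
python3 -c "
from h import *
delta(.633,-.0052,.0256);fix()"
```

```text
t 15.25 pos [ 0.6326 -0.0018  0.0346] jaw -69.9 tilt [ 0.004  0.001 -1.   ] shift [3.3 0.9 9. ] turn None q7 -1.41 w 0.314 F [-0.3 -0.3 -0.8]
level turn [-0.004 -0.     0.   ]
```

Request:
apply_moves:
  steps: "20 3 1 3 -0.004 0 0;20 0 0 4 0 0 0;20 0 0 1 0 0 0;20 0 0 0 0 0 0"

```text
time_s: 15.75
position: [0.6337, -0.0055, 0.0275]
tool_rot: [-2.574, 1.799, -0.003]
ft_force: [-0.1, -0.0, -1.4]
width: 0.313
```

```bash
python3 -c "
from h import *
delta(.633,-.0052,.0256);fix()"
```

```text
t 15.75 pos [ 0.6337 -0.0055  0.0275] jaw -69.9 tilt [ 0.002 -0.    -1.   ] shift [-0.5  0.5  1.9] turn None q7 -1.41 w 0.313 F [-0.1 -0.  -1.4]
level turn [-0.002 -0.001  0.   ]
```

Request:
apply_moves:
  steps: "20 0 0 2 0 0 0;20 0 0 0 0 0 0;56 0 0 0 0 0 0;56 0 0 0 0 0 0;56 0 0 0 0 0 0;56 0 0 0 0 0 0;56 0 0 -30 0 0 0;56 0 0 -50 0 0 0;60 0 0 -20 0 0 -0.146;60 0 0 0 0 0 -0.146;60 0 0 0 0 0 -0.146;60 0 0 0 0 0 0"

```text
time_s: 17.25
position: [0.6335, -0.0053, 0.129]
tool_rot: [-2.911, 1.179, -0.004]
ft_force: [-0.9, -0.4, -0.4]
width: 0.642
```

```bash
python3 -c "
from h import *
delta(.4335,.006,.13,-45);fix()"
```

```text
t 17.25 pos [ 0.6335 -0.0053  0.129 ] jaw -44.1 tilt [ 0.003 -0.    -1.   ] shift [-151.4  131.1   -1.5] turn 0.01566144144094421 q7 -0.98 w 0.642 F [-0.9 -0.4 -0.4]
level turn [-0.001 -0.002  0.   ]
```

Request:
apply_moves:
  steps: "60 -25 22 0 0 0 0;60 -25 22 0 0 0 0;60 -25 22 0 0 0 0;60 -25 22 0 0 0 0;60 -25 22 0 0 0 0;60 -20 18 0 0 0 0;60 -5 4 0 0 0 0;60 0 0 0 0 0 0;60 0 0 0 0 0 0"

```text
time_s: 18.38
position: [0.4292, 0.0068, 0.1277]
tool_rot: [-2.89, 1.227, -0.004]
ft_force: [-0.3, 0.4, 1.0]
width: 0.64
```

```bash
python3 -c "
from h import *
delta(.4335,.006,.012,-45);fix()
c=capture('wrist');f=c['frame'];save('w8',f)
print('exp top52,nozzle,base',proj(c,[.4335,.006,.052]),proj(c,[.4335,.006,.086]),proj(c,[.4335,.006,.0]))
for a in (0,90,180,270):
  v=np.radians(a); print(np.round(proj(c,[.4335+.0255*np.cos(v),.006+.0255*np.sin(v),.052]),0),end=' ')
"
```

```text
t 18.375 pos [0.4292 0.0068 0.1277] jaw -46.0 tilt [ 0.003  0.001 -1.   ] shift [  3.4  -2.2 115.7] turn -0.017355582584018574 q7 -1.02 w 0.64 F [-0.3  0.4  1. ]
level turn [-0.003 -0.002  0.   ]
exp top52,nozzle,base (np.float64(263.44813158137083), np.float64(189.21187957469633)) (np.float64(264.0707395570376), np.float64(200.67096545885073)) (np.float64(262.73658262990637), np.float64(176.11583701777525))
[283. 169.] [243. 170.] [244. 208.] [283. 208.]
```

View pics/w8.png

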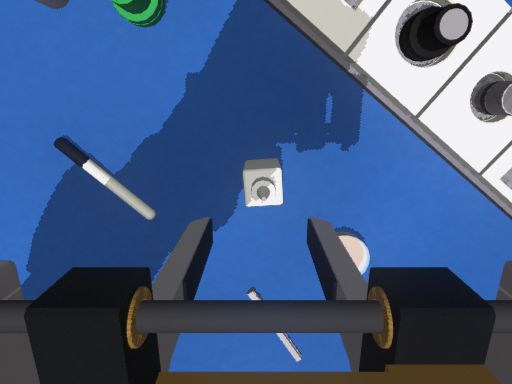

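Wrist view: the bottle's top face is at (243–283, 167–207) with the nozzle at (264,192). That matches the predicted centre (263,189), with the bottle turned about 3° from the jaw. I'll align and descend.

Request:
apply_moves:
  steps: "60 3 -2 25 -0.003 0 -0.05;60 0 0 30 0 0 0;60 0 0 25 0 0 0;60 0 0 0 0 0 0;60 0 0 0 0 0 0"

```text
time_s: 19.05
position: [0.4368, 0.0064, 0.0461]
tool_rot: [-2.92, 1.156, -0.004]
ft_force: [0.1, -0.6, 1.4]
width: 0.638
```

```bash
python3 -c "
from h import *
delta(.4335,.0065,.008,-43);fix()"
```

```text
t 19.05 pos [0.4368 0.0064 0.0461] jaw -43.2 tilt [ 0.003 -0.    -1.   ] shift [-2.5  2.2 38. ] turn -0.003085998461978057 q7 -1.04 w 0.638 F [ 0.1 -0.6  1.4]
level turn [-0.002 -0.002  0.   ]
```

Request:
apply_moves:
  steps: "60 -2 2 18 0 0 0;60 0 0 18 0 0 0;60 0 0 0 0 0 0;25 0 0 0 0 0 0;25 0 0 0 0 0 0;25 0 0 0 0 0 0;25 0 0 0 0 0 0;25 0 0 0 0 0 0;25 0 0 0 0 0 0"
  grip_force: 25

```text
time_s: 20.18
position: [0.4387, 0.0063, 0.0153]
tool_rot: [-2.916, 1.157, -0.017]
ft_force: [-0.2, -0.1, -0.9]
width: 0.385
```

```bash
python3 -c "
from h import *
delta(.4335,.0065,.008,-43);fix()"
```

```text
t 20.175 pos [0.4387 0.0063 0.0153] jaw -43.3 tilt [ 0.012 -0.    -1.   ] shift [-4.   3.5  7.2] turn -0.004629142493466985 q7 -1.08 w 0.385 F [-0.2 -0.1 -0.9]
level turn [-0.008 -0.008  0.   ]
```

Request:
apply_moves:
  steps: "25 0 0 -15 0 0 0;25 0 0 -45 0 0 0;25 0 0 -50 0 0 0;25 0 0 0 0 0 0"

```text
time_s: 20.68
position: [0.437, 0.0069, 0.1311]
tool_rot: [-2.917, 1.155, -0.015]
ft_force: [0.3, -0.0, -0.7]
width: 0.382
```

```bash
python3 -c "
from h import *
delta(.6268,.0847,.13,-84.1);fix()"
```

```text
t 20.675 pos [0.437  0.0069 0.1311] jaw -43.2 tilt [ 0.011  0.001 -1.   ] shift [  85.1 -186.7    3.2] turn 0.713717189006277 q7 -0.97 w 0.382 F [ 0.3 -0.  -0.7]
level turn [-0.008 -0.007  0.   ]
```

Request:
apply_moves:
  steps: "25 14 -31 0 0 0 0;25 14 -31 0 0 0 0;25 14 -31 0 0 0 0;25 14 -31 0 0 0 0;25 14 -31 0 0 0 0;25 10 -22 0 0 0 0;25 0 0 0 0 0 0.143;25 0 0 0 0 0 0.143;25 0 0 0 0 0 0.143;25 0 0 0 0 0 0.143;25 0 0 0 0 0 0.143;25 0 0 0 0 0 0"

```text
time_s: 22.18
position: [0.6164, 0.083, 0.1307]
tool_rot: [-2.309, 2.129, -0.001]
ft_force: [-0.0, 0.3, -1.0]
width: 0.381
```

```bash
python3 -c "
from h import *
delta(.6268,.0847,.06,-84.1);fix()"
```

```text
t 22.175 pos [0.6164 0.083  0.1307] jaw -85.3 tilt [ 0.001  0.    -1.   ] shift [ -0.9 -10.4  70.7] turn -0.021758746457694732 q7 -1.8 w 0.381 F [-0.   0.3 -1. ]
level turn [-0.001  0.     0.   ]
```

Request:
apply_moves:
  steps: "25 -1 -10 20 0 0 -0.02;25 0 0 30 0 0 0;25 0 0 16 0 0 0;25 0 0 0 0 0 0;25 0 0 0 0 0 0"

```text
time_s: 22.8
position: [0.6271, 0.0852, 0.06]
tool_rot: [-2.345, 2.09, 0.002]
ft_force: [1.0, 0.3, -0.2]
width: 0.382
```

```bash
python3 -c "
from h import *
delta(.6268,.0847,.0245,-84.1);fix()
c=capture('wrist');f=c['frame'];save('w9',f)
p=sense()['position']
print('well',proj(c,[.6233,.0843,.023]),'LRtop',proj(c,[.6326,-.0052,.059]), 'nozzle',proj(c,[p[0]-.0035,p[1],p[2]-.0153+.086]))"
```

```text
t 22.8 pos [0.6271 0.0852 0.06  ] jaw -83.4 tilt [-0.001  0.001 -1.   ] shift [ 0.5  0.4 35.5] turn 0.012013968011044415 q7 -1.78 w 0.382 F [ 1.   0.3 -0.2]
level turn [0.001 0.001 0.   ]
well (np.float64(260.3505253087715), np.float64(209.77258422136936)) LRtop (np.float64(392.66212766602774), np.float64(229.31721740147444)) nozzle (np.float64(259.20227564484696), np.float64(289.46312919574945))
```

View pics/w9.png

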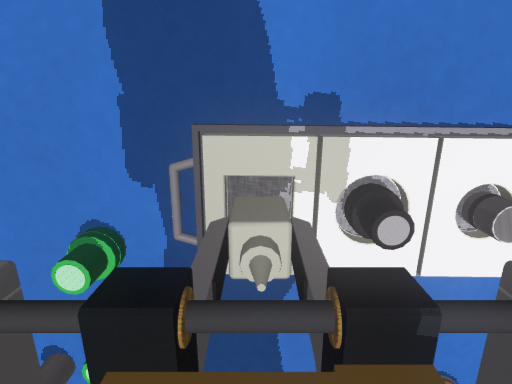

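The bottle is upright and square over its well: nozzle at (261,290), predicted (259,289); well columns 224–294. The eyepiece sits upright in its well, top at (394,231), predicted (393,229). Lowering.

Request:
apply_moves:
  steps: "25 0 0 15 0 0 0;25 0 0 12 0 0 0;25 0 0 6 0 0 0;25 0 0 0 0 0 0;25 0 0 0 0 0 0"

```text
time_s: 23.48
position: [0.6278, 0.0853, 0.0259]
tool_rot: [-2.344, 2.089, -0.0]
ft_force: [1.0, -0.5, -1.0]
width: 0.381
```

```bash
python3 -c "
from h import *
delta(.6268,.0847,.0243,-84.1);fix()"
```

```text
t 23.475 pos [0.6278 0.0853 0.0259] jaw -83.4 tilt [ 0.001  0.001 -1.   ] shift [0.5 1.1 1.6] turn 0.012305525703382517 q7 -1.79 w 0.381 F [ 1.  -0.5 -1. ]
level turn [-0.001  0.001  0.   ]
```

Request:
apply_moves:
  steps: "25 0 0 2 0 0 0;25 0 0 0 0 0 0;60 0 0 0 0 0 0;60 0 0 0 0 0 0;60 0 0 0 0 0 0;60 0 0 0 0 0 0;60 0 0 -25 0 0 0;60 0 0 -50 0 0 0;60 0 0 -35 0 0 0;60 0 0 0 0 0 0"

```text
time_s: 24.72
position: [0.6277, 0.0853, 0.1374]
tool_rot: [-2.344, 2.088, -0.0]
ft_force: [-0.9, -0.5, -0.9]
width: 0.636
```

Request:
apply_moves:
  steps: "60 50 0 0 0 0 0;60 50 0 0 0 0 0;60 0 0 0 0 0 0"

```text
time_s: 25.1
position: [0.6387, -0.0161, 0.1352]
tool_rot: [-2.347, 2.087, 0.002]
ft_force: [-0.9, 0.1, -0.1]
width: 0.639
```

```bash
python3 -c "
from h import *
delta(.55,.364,.13,-12.6);fix()"
```

```text
t 25.1 pos [ 0.6387 -0.0161  0.1352] jaw -83.3 tilt [-0.     0.001 -1.   ] shift [-387.9   43.6    5.7] turn -1.2335785074616756 q7 -1.59 w 0.639 F [-0.9  0.1 -0.1]
level turn [0.    0.001 0.   ]
```

Request:
apply_moves:
  steps: "60 -48 5 0 0 0 0;60 -48 5 0 0 0 0;60 -48 5 0 0 0 0;60 -48 5 0 0 0 0;60 -48 5 0 0 0 0;60 -48 5 0 0 0 0;60 -48 5 0 0 0 0;60 -38 5 0 0 0 0;60 0 0 0 0 0 0"

```text
time_s: 26.22
position: [0.5458, 0.3661, 0.1269]
tool_rot: [2.345, -2.08, -0.012]
ft_force: [-0.7, -0.7, -1.0]
width: 0.638
```

Request:
apply_moves:
  steps: "60 0 0 0 0 0 -0.176;60 0 0 0 0 0 -0.176;60 0 0 0 0 0 -0.176;60 0 0 0 0 0 -0.176;60 0 0 0 0 0 -0.176;60 0 0 0 0 0 -0.176;60 0 0 0 0 0 -0.176;60 0 0 0 0 0 0"

```text
time_s: 27.22
position: [0.5433, 0.361, 0.1204]
tool_rot: [3.121, -0.285, -0.025]
ft_force: [0.0, -0.4, -0.1]
width: 0.635
```

```bash
python3 -c "
from h import *
delta(.55,.364,.008,-12.6);fix()
c=capture('wrist');f=c['frame'];hsv=cv2.cvtColor(f,cv2.COLOR_RGB2HSV);save('w10',f)
m=((hsv[...,1]<50)&(f.max(2)>130)).astype(np.uint8);m=cv2.morphologyEx(m,2,np.ones((3,3),np.uint8))
n,l,st,ce=cv2.connectedComponentsWithStats(m)
print(proj(c,[.55,.364,.034]))
for k in range(1,n):
  if 400<st[k][4]<30000:
    q=max(cv2.findContours((l==k).astype(np.uint8),0,2)[0],key=cv2.contourArea)[:,0]
    P=np.array([ray(c,a,b,.034)[:2]*1000 for a,b in q],np.float32); print(st[k],cv2.minAreaRect(P))
"
```

```text
t 27.225 pos [0.5433 0.361  0.1204] jaw -10.5 tilt [-0.017 -0.006 -1.   ] shift [  7.8  -5.2 112.3] turn 0.03750831079999106 q7 -1.1 w 0.635 F [ 0.  -0.4 -0.1]
level turn [0.009 0.015 0.   ]
(np.float64(267.33214248588473), np.float64(183.64019033682527))
[ 366   51   65   67 3354] ((675.0760498046875, 430.78057861328125), (53.49232864379883, 54.137020111083984), 87.80174255371094)
[ 249  136   42   87 3256] ((551.2543334960938, 366.7225341796875), (83.03363037109375, 36.23436737060547), 77.23107147216797)
```

Request:
apply_moves:
  steps: "64 8 -7 25 0.009 0.015 0.038;64 0 0 30 0 0 0;64 0 0 25 0 0 0;64 0 0 0 0 0 0;64 0 0 0 0 0 0"

```text
time_s: 27.9
position: [0.5528, 0.3655, 0.0387]
tool_rot: [3.118, -0.384, 0.002]
ft_force: [-0.3, 0.1, 0.5]
width: 0.683
```

```bash
python3 -c "
from h import *
delta(.551,.366,.007,-12.8);fix()"
```

```text
t 27.9 pos [0.5528 0.3655 0.0387] jaw -14.1 tilt [ 0.001 -0.001 -1.   ] shift [-1.9 -0.1 31.7] turn -0.021831851265493644 q7 -1.2 w 0.683 F [-0.3  0.1  0.5]
level turn [ 0.    -0.001  0.   ]
```

Request:
apply_moves:
  steps: "64 -2 0 15 0 0 -0.022;64 0 0 12 0 0 0;64 0 0 4 0 0 0;64 0 0 0 0 0 0;25 0 0 0 0 0 0;25 0 0 0 0 0 0;25 0 0 0 0 0 0;25 0 0 0 0 0 0;25 0 0 0 0 0 0;25 0 0 0 0 0 0;25 0 0 0 0 0 0"
  grip_force: 35

```text
time_s: 29.28
position: [0.552, 0.3666, 0.0081]
tool_rot: [-3.12, 0.351, -0.006]
ft_force: [-0.2, -0.2, -0.6]
width: 0.377
```

```bash
python3 -c "
from h import *
delta(.551,.366,.007,-12.8);fix()"
```

```text
t 29.275 pos [0.552  0.3666 0.0081] jaw -12.8 tilt [ 0.004  0.001 -1.   ] shift [-0.8  0.8  1.1] turn -0.0004799729570316254 q7 -1.21 w 0.377 F [-0.2 -0.2 -0.6]
level turn [-0.002 -0.004  0.   ]
```

Request:
apply_moves:
  steps: "25 0 0 -20 0 0 0;25 0 0 -50 0 0 0;25 0 0 -55 0 0 0;25 0 0 0 0 0 0"

```text
time_s: 29.78
position: [0.5513, 0.3672, 0.1408]
tool_rot: [-3.119, 0.349, -0.007]
ft_force: [0.7, -0.5, 0.0]
width: 0.38
```

```bash
python3 -c "
from h import *
delta(.6511,-.1843,.135,-84.1);fix()"
```

```text
t 29.775 pos [0.5513 0.3672 0.1408] jaw -12.8 tilt [ 0.005  0.002 -1.   ] shift [219.3 515.8   5. ] turn 1.244749778001622 q7 -1.13 w 0.38 F [ 0.7 -0.5  0. ]
level turn [-0.003 -0.004  0.   ]
```

Request:
apply_moves:
  steps: "25 20 47 0 0 0 0;25 20 47 0 0 0 0;25 20 47 0 0 0 0;25 20 47 0 0 0 0;25 20 47 0 0 0 0;25 20 47 0 0 0 0;25 20 47 0 0 0 0;25 20 47 0 0 0 0;25 20 47 0 0 0 0;25 20 47 0 0 0 0;25 18 44 0 0 0 0;25 0 0 0 0 0 0"

```text
time_s: 31.28
position: [0.6507, -0.1992, 0.1426]
tool_rot: [-3.118, 0.344, -0.007]
ft_force: [-0.6, 0.4, -1.2]
width: 0.379
```

Request:
apply_moves:
  steps: "25 0 0 0 0 0 0.178;25 0 0 0 0 0 0.178;25 0 0 0 0 0 0.178;25 0 0 0 0 0 0.178;25 0 0 0 0 0 0.178;25 0 0 0 0 0 0.178;25 0 0 0 0 0 0.178;25 0 0 0 0 0 0"

```text
time_s: 32.28
position: [0.6487, -0.1909, 0.1428]
tool_rot: [-2.294, 2.134, 0.007]
ft_force: [0.6, -0.2, -1.0]
width: 0.379
```

```bash
python3 -c "
from h import *
delta(.6511,-.1843,.06,-84.1);fix()"
```

```text
t 32.275 pos [ 0.6487 -0.1909  0.1428] jaw -85.9 tilt [ 0.002  0.009 -1.   ] shift [-5.7 -2.6 82.9] turn -0.030586672459424997 q7 -1.34 w 0.379 F [ 0.6 -0.2 -1. ]
level turn [-0.003  0.009  0.   ]
```

Request:
apply_moves:
  steps: "25 -6 -3 25 -0.003 0.009 -0.03;25 0 0 30 0 0 0;25 0 0 25 0 0 0;25 0 0 0 0 0 0;25 0 0 0 0 0 0"

```text
time_s: 32.9
position: [0.652, -0.1812, 0.0629]
tool_rot: [-2.357, 2.074, -0.001]
ft_force: [0.5, 0.9, -1.4]
width: 0.378
```

```bash
python3 -c "
from h import *
delta(.6511,-.1843,.017,-84.1);fix()
c=capture('wrist');f=c['frame'];save('w11',f)
p=sense()['position']
print('well',proj(c,[.6511,-.1843,.023]))"
```

```text
t 32.9 pos [ 0.652  -0.1812  0.0629] jaw -82.7 tilt [ 0.002  0.001 -1.   ] shift [ 3.   1.4 45.9] turn 0.024736067801069947 q7 -1.33 w 0.378 F [ 0.5  0.9 -1.4]
level turn [-0.002  0.001  0.   ]
well (np.float64(263.53012986170796), np.float64(205.61291131574077))
```

View pics/w11.png

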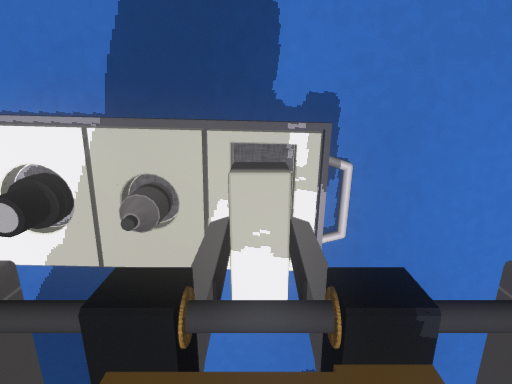

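The box is held level over the long well (columns 231–297, predicted centre 263.5). Correcting 3 mm sideways and lowering.

Request:
apply_moves:
  steps: "25 3 1 5 0 0 0.025;25 0 0 0 0 0 0;25 0 0 15 0 0 0;25 0 0 12 0 0 0;25 0 0 0 0 0 0"

```text
time_s: 33.58
position: [0.652, -0.1848, 0.0303]
tool_rot: [-2.329, 2.104, -0.004]
ft_force: [-0.3, 1.0, -1.6]
width: 0.385
```

```bash
python3 -c "
from h import *
delta(.6511,-.1843,.017,-84.1);fix()"
```

```text
t 33.575 pos [ 0.652  -0.1848  0.0303] jaw -84.2 tilt [ 0.004  0.    -1.   ] shift [-0.6  0.9 13.3] turn -0.0012867059819614247 q7 -1.35 w 0.385 F [-0.3  1.  -1.6]
level turn [-0.004  0.     0.   ]
```

Request:
apply_moves:
  steps: "25 0 0 7 -0.004 0 0;25 0 0 5 0 0 0;25 0 0 0 0 0 0;25 0 0 0 0 0 0"

```text
time_s: 34.08
position: [0.6524, -0.1847, 0.0175]
tool_rot: [2.332, -2.105, -0.0]
ft_force: [0.5, -0.1, -0.7]
width: 0.379
```

```bash
python3 -c "
from h import *
delta(.6511,-.1843,.017,-84.1);fix()"
```

```text
t 34.075 pos [ 0.6524 -0.1847  0.0175] jaw -84.2 tilt [-0.  0. -1.] shift [-0.5  1.2  0.5] turn -0.0010730441407131182 q7 -1.36 w 0.379 F [ 0.5 -0.1 -0.7]
level turn [0. 0. 0.]
```

Release, lift, and move aside for a final look.

Request:
apply_moves:
  steps: "60 0 0 0 0 0 0;60 0 0 0 0 0 0;60 0 0 0 0 0 0;60 0 0 0 0 0 0;60 0 0 -25 0 0 0;60 0 0 -50 0 0 0;60 0 0 -50 0 0 0;60 0 0 -30 0 0 0;60 0 0 0 0 0 0"

```text
time_s: 35.2
position: [0.6523, -0.1847, 0.1778]
tool_rot: [-2.332, 2.105, -0.0]
ft_force: [0.0, -0.8, -0.6]
width: 0.637
```

Request:
apply_moves:
  steps: "60 50 20 0 0 0 0;60 50 20 0 0 0 0;60 50 20 0 0 0 0;60 50 20 0 0 0 0;60 50 20 0 0 0 0;60 50 20 0 0 0 0;60 0 0 0 0 0 0;60 0 0 0 0 0 0"

```text
time_s: 36.2
position: [0.559, -0.502, 0.1688]
tool_rot: [2.335, -2.101, -0.014]
ft_force: [-0.3, 1.3, 0.3]
width: 0.641
```

```bash
python3 -c "
from h import *
delta(.6511,-.1843,.017)
t=capture('top')['frame'];s=capture('scene')['frame']
a=cv2.resize(t[130:260,150:410],(760,380),interpolation=2); b=cv2.resize(s[150:265,115:345],(440,220),interpolation=2)
o=np.zeros((600,760,3),np.uint8);o[:380]=a;o[380:,:440]=b; o[380:,450:760]=cv2.resize(s[150:260,60:215],(310,220)); save('fin',o)"
```

```text
t 36.2 pos [ 0.559  -0.502   0.1688] jaw -84.0 tilt [-0.007  0.005 -1.   ] shift [-305.3 -126.   152.8] turn None q7 -0.83 w 0.641 F [-0.3  1.3  0.3]
```

View pics/fin.png

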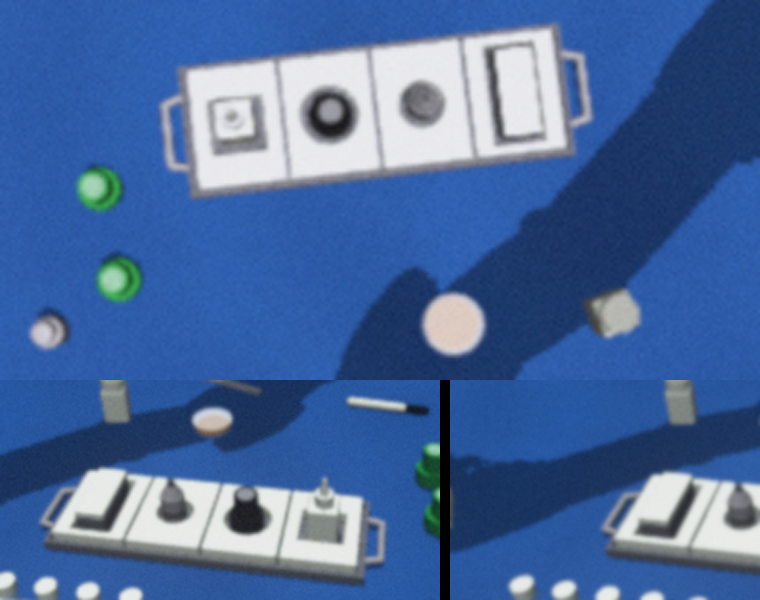

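Final view: all four parts stand upright in their wells, and the weight, sample bottle and green look-alikes are untouched. One numeric check of the box and dropper tops before handing in.

```bash
python3 -c "
from h import *
t=capture('top');g=t['frame'];hsv=cv2.cvtColor(g,cv2.COLOR_RGB2HSV)
w=((hsv[...,1]<60)&(g.min(2)>165)).astype(np.uint8)
for n,x,y,z in[('box',.6511,-.1843,.043),('drop',.6233,.0843,.061)]:
  u,v=map(int,proj(t,[x,y,z])); k,l,st,ce=cv2.connectedComponentsWithStats(w,connectivity=4); m=(l==l[v+4,u+4]).astype(np.uint8)
  q=max(cv2.findContours(m,0,2)[0],key=cv2.contourArea)[:,0]
  print(n,st[l[v+4,u+4]],cv2.minAreaRect(np.array([ray(t,a,b,z)[:2]*1000 for a,b in q],np.float32)))
finish_job()"
```

```text
box [ 214  140  130   55 4431] ((634.1221923828125, -49.522186279296875), (116.85009765625, 352.4402770996094), 5.98380708694458)
drop [ 214  140  130   55 4431] ((631.7338256835938, -49.10386657714844), (115.11196899414062, 347.19769287109375), 5.98380708694458)
the job is handed in; nothing more can be done
```

The objective, eyepiece, dropper bottle and slide box are in their wells, placed in that order, and the job was handed in at about 36 s of the 104 s allowed.

**Last checks:**
- The final top and scene pictures show all four parts upright and seated in their wells. The weight, sample bottle and green look-alikes are where they were, and the gripper is clear of everything.
- The wrist camera earlier matched the predicted positions of the seated objective and eyepiece to about 2 px.
- I lowered each part to its height on the bench plus 9 mm, the height of the well floor. I did not measure flatness any other way.

**What failed or disagreed:**
- The reported TCP height did not fit the stated tool geometry: the fingertips were about 30 mm higher than it implies. My first grip on the objective therefore closed on its cone. I reopened and gripped it lower without moving it.
- My last numeric check of the box and dropper tops failed, because the white mask merged them with the white blocks. It gave no information, so for those two I relied on the final pictures.

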